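# Clamp a shaft on the gauging slide and run it into the optical micrometer

## Task

Take the stepped shaft with the collar out of the wooden rack and lay it, without dropping it, in the two V-blocks on the gauging slide, thin end towards the measuring heads and the collar just outside, close up to the block next to the heads. Swing the hinged strap down onto the shaft, then swing the hook fully home round the strap's stud, and finally push the carriage gently along its rails up to the stop so that the thin journal is between the heads; let go, and leave the plain pin and the other things lying where they are.

Things in the scene. Friction and masses are not known exactly. Their poses are not given: they have to be found in the camera images.
- shaft: workpiece: turned steel shaft, 187 mm long, 0.42 kg. Origin on its axis, where to grip it; its x axis runs along it to the thin end. Along x: 20 mm diameter body from -75 to +62 mm, collar of 30 mm diameter from +62 to +70, thin journal of 12 mm diameter from +70 to +112. It starts level in one of the rack's two places, origin 42 mm above the table
- shaft_journal (a point): point on the shaft's axis in the middle of the thin journal, 91 mm from the shaft's origin along its x
- pin: bystander: a plain steel pin without a collar, 20 mm diameter, 150 mm long, in the other place of the rack, parallel to the shaft; origin on its axis at mid-length. Leave it (within 15 mm)
- rack: fixed light-wood rack, 130 x 125 mm, 42 mm high, floor plate 8 mm thick; origin at the centre of its underside. Two places along its x axis at y = -40 and +40 mm, each with two V-saddles 20 mm wide at x = -44 and +44 mm; shaft and pin lie one in each, x axes along the rack's x
- station: the gauging slide, fixed: grey base 270 (x) x 400 (y) x 25 mm high, origin at the centre of its underside. y runs along the rails towards the two white measuring heads, x away from the robot, z up. Heads: each 90 (x) x 46 (y) mm, top 135 mm over the table, at x = -85 and +85, y = +159 mm; 80 mm gap between
- beam (a point): the middle of the light beam between the two heads, 91 mm above the table
- carriage (a joint): aluminium carriage on the rails, m: grows towards the heads (station +y), 0.110 = against the stop. Starts between 0 and 0.05, stays where left, needs about 4 N to move. Plate 140 (x) x 195 (y) x 12 mm, from y = -130 to +65 mm of the cradle point, top 57 mm above the table. It carries V-blocks, strap, hook and handle, whose points move with it
- carriage_handle (a point): middle of the black knob (30 mm diameter, 30 mm high, top 125 mm above the table) on a 12 mm steel stem, at the carriage's end away from the heads, 112 mm from the cradle point along station -y; this point is 111 mm above the table
- cradle (a point): where the shaft's origin belongs: midway between the V-blocks on the axis of a seated shaft, 91 mm above the table; axes as the station's. With the shaft's origin here and its x along station +y, the collar stands 2 mm clear of the block next to the heads (block face at +60 mm); up to 12 mm further towards the heads is still good, but the collar must not sit on the block
- strap (a joint): steel strap over the V-block next to the heads, rad: 0 = level, pad on the seated shaft; grows opening. Starts at 1.80 to 1.97, leaning back from the robot, or sinks back to its limit 2.0; pushed towards the robot to below about 1.2 it falls shut slowly. 111 mm from hinge to nose, 18 wide, 8 thick; outer (upper) face 7 mm off the hinge axis, 5 mm screw head at 45 mm
- block_top (a point): centre of the top of the steel V-block next to the heads, 93 mm above the table. The two blocks stand at y = -48 and +48 mm of the cradle point, each 50 (x) x 24 (y) x 36 mm high, 72 mm gap between; 90 degree grooves along y, 32 mm wide and 16 mm deep; a seated shaft's axis lies 2 mm below their tops
- strap_hinge (a point): on the strap's hinge axis (axis along station y), 45 mm behind (station +x) and 48 mm towards the heads (+y) of the cradle point, 107 mm above the table
- strap_stud (a point): top of the headed stud on the strap's outer face, 101 mm from the hinge; head 16 mm diameter, neck 8 mm; its top is 129 mm above the table when the strap is shut
- hook (a joint): flat steel hook turning level about an upright post in front of the V-blocks, rad: 0 = fully home, arm along station +y, claw round the stud's neck (strap shut first); grows opening, counter-clockwise from above, towards the robot. Starts between 1.1 and 1.6 (limit 1.75), stays where left, about 1 N at its knob to turn. Arm 12 mm wide, 79 long, upper face 122 mm above the table
- hook_pivot (a point): on the post's axis at the arm's lower face, 56 mm in front (station -x) and 15 mm away from the heads (-y) of the cradle point, 116 mm above the table
- hook_knob (a point): top of the hook's small black knob, 15 mm diameter, standing 24 mm over the arm (top 146 mm above the table; this point is its top's centre), 37.5 mm from the pivot axis: at hook = 0 it lies 10.5 mm in front (-x) and 36 mm towards the heads (+y) of the pivot
- ring_gauge: bystander: steel ring, 44 mm diameter, 18 mm high, on the front right of the station's base; origin under its centre. Leave it and the bystanders below where they are (within 25 mm)
- caliper: bystander: digital caliper, 225 mm long, lying on the table left of the station
- gauge_block: bystander: steel block 75 x 28 x 10 mm on the table behind the station
- plug_gauge: bystander: plug gauge with a black handle, 106 mm long, 14 mm high, on the table in front
- cleaner: bystander: white plastic bottle, 54 mm diameter, 130 mm high, behind left
- hexdriver: bystander: screwdriver with a black handle, 170 mm long, behind right

How it is judged:
By the outcome, as a careful person would: the job done as asked, in the order asked, and still so for the second after the job is handed in, with the robot touching nothing.
It also fails if it takes over 64 s, if anything falls off the work surface, if the arm or the gripper's body presses on something with over 40 N, if the wrist force passes 120 N, or if a joint passes its speed limit or range.

## Robot

A 6-joint arm with a two-finger parallel gripper is mounted at the origin on the work surface. World frame = base frame: x ahead of the robot, y to its left, z up, the work surface at z = 0. Lengths are in mm, angles in rad, forces in N, time in s.
With the tool pointing down it reaches from about 350 to 975 mm from the base axis. Payload 7.1 kg.
Tool frame: the origin (TCP) lies between the finger pads; the fingertips stand 17 mm ahead of it and the grasp point (between the pads) lies 2 mm behind it (tip_reach is the y of the fingertips in the tool frame, in mm); y points along the fingers, x is the direction in which the jaws open and shut, and the axes are right-handed (so a half turn about y gives the same grasp; the last joint's range is limited). The gripper opens to 88 mm and grips with 3 to 60 N. Pads are 20 mm wide; open, the fingers measure 115 mm over their backs; the gripper's body (75 mm by 178 mm) begins 61 mm behind the grasp point.
Start: joints at [1.15, 0.423, 1.63, -0, 1.089, -0.019], TCP at [244.39, 575.22, 239.675] pointing down, gripper open.
Joint ranges: [-3, 3], [-0.9, 2.11], [0.09, 2.58], [-1.31, 4.45], [0.11, 2.69], [-2.54, 2.54]. Speed limits (rad/s): [2.39, 2.39, 3.01, 3.14, 3.14, 3.14].

## Interface

Orientations are given as a rotation vector (axis times angle).
In Python, from workcell import get_obs, get_image, camera_model, close_job, silhouettes, tip_of, tip_reach gives the robot as it stands. The module is installed in compiled form; this text tells all that it offers.
- The arm moves only by the tool arm_command, never from a script. Its argument "targets" is a list of rows, each a list of 4 numbers: the shift along the tool's x, y, z in mm, then the turn about the tool's y in rad. A call has 1 to 20 rows; each row shifts and turns the commanded pose from where the row before left it, along the tool's axes as they then stand; what a row does not reach is not made up. A row lasts 1/12 s, in which the tool goes at most 41.7 mm and 7.16 degrees, less where a joint would pass 70% of its speed; a pose out of reach is approached as far as the arm can. A call is refused whole if a number of a shift passes 41.7 or a number of a turn 0.125, either way. A call with a gripper value outside its range is refused whole. "gripper" is the opening in per cent of the stroke, from 0 (shut) to 100 (fully open), set as the call begins (left out, the last holds). The fingers move at their own pace and stop on an object; the grip force is fixed at half the most. Time passes only in rows, so rows that do not move let the fingers close. It gives the time, the measured TCP pose, the force and the opening at its end, in the units of the state.
- get_obs(): the state, without advancing time (a new reading comes with each control period).
- get_image(name): name is "scene" or "top" or "wrist"; returns the picture (480x640x3 uint8, blue, green, red); there is no depth.
- camera_model(name): a dict with "mtx" (3x3 intrinsics, pixels), "position" and "orientation" of the camera in the world. Camera axes: x right, y up, looking along -z (the intrinsics and any distortion apply to the point x, -y, -z); pixel columns grow to the right and rows downward; lengths in mm; the calibration is good to about 2 mm. A picture is of the moment at which its call begins: read the wrist's pose just before it. camera_model takes no time and is no camera call; for the wrist camera it gives the pose at the moment of the call.
- close_job(): hands the job in, once; it reports no verdict.
Trained networks look in the newest picture that a camera, given by its name, has taken for a name from the list of things; names that differ only in an ending like _2 or _b are one class to them, and where a whole thing is asked for, a point or a joint stands for the part that bears it (a point fixed in the world has none). Each returns a list of dicts, best first, with "conf" (0 to 1); they miss things now and then, are a little off and sometimes report something else, mostly with a low value. They report only what shows in the picture. A call takes as long as a camera call.
- silhouettes(camera, thing): "pixels" (480x640 bool, what is visible of it) and "at" ([column, row] in pixels, amid what is visible of it).
- tip_of(camera, thing): "at" ([column, row] in pixels: a listed point, or the origin of a listed thing).
The state is a dict: "t": time; "qpos": joint angles; "qvel": joint speeds; "joint_torque": joint torques, N m; "ee_pos": TCP position; "orientation": TCP orientation; "ft_force": force on the tool from outside, world axes, zero at the start; "moment": the same for the moment, N m; "width": finger opening in mm.
Only numpy, scipy, OpenCV 4.12 (cv2) and the standard library are available. Lean on these libraries where they do the work, as an engineer would, in place of code of your own. Each camera call takes 0.05 s, during which the arm holds its last target. There are 200 camera calls.

## Working session

There is one attempt and no reset: what is moved stays moved. The work goes in short steps, Python scripts to look and compute and a tool call to move; the robot and the scene stay as the last step left them, time stands still between calls to the robot, and variables do not carry over. Pictures are saved under pics/ and viewed, about 8 in all and at most 12, crops included, and the job is handed in when it is done.

Besides the shell and the picture viewer there is one more tool, called after "Request:" as a command line: name --pt "numbers of a row" for each row, then --argument value for the rest. arm_command: Moves the arm, as the interface text tells. Its arguments: {"type":"object","properties":{"targets":{"type":"array","items":{"type":"array","items":{"type":"number"}}},"gripper":{"type":"number"}},"required":["targets"]}

```bash
mkdir -p pics; ls; cat > h.py <<'E'
import numpy as np, cv2
from scipy.spatial.transform import Rotation as R
from workcell import *
np.set_printoptions(precision=2,suppress=True)
def cam(n):
    c=camera_model(n); o=np.array(c["orientation"],float)
    M=R.from_rotvec(o).as_matrix() if o.size==3 else (o if o.shape==(3,3) else None)
    return np.array(c["mtx"],float),np.array(c["position"],float),M,c
def ray(n,uv,z,c=None):
    K,p,M,d=c or cam(n)
    k=np.array(d.get("dist",d.get("distortion",np.zeros(5))),float)
    a=cv2.undistortPoints(np.array([[uv]],float),K,k)[0,0]
    v=M@np.array([a[0],-a[1],-1.]); return p+v*(z-p[2])/v[2]
def proj(n,P,c=None):
    K,p,M,d=c or cam(n)
    q=M.T@(np.array(P,float)-p); k=np.array(d.get("dist",d.get("distortion",np.zeros(5))),float)
    return cv2.projectPoints(np.array([[q[0],-q[1],-q[2]]]),np.zeros(3),np.zeros(3),K,k)[0][0,0]
E
python3 - <<'E'
from h import *
for n in("scene","top","wrist"):
    c=camera_model(n); print(n,{k:np.round(np.array(v),2).tolist() for k,v in c.items() if not isinstance(v,str)})
    cv2.imwrite(f"pics/{n}0.png",get_image(n))
Z=dict(shaft=42,shaft_journal=42,pin=42,rack=0,station=0,beam=91,carriage_handle=111,cradle=91,block_top=93,strap_hinge=107,strap_stud=None,hook_pivot=116,hook_knob=146,ring_gauge=25)
for n in("top","scene"):
    for t,z in Z.items():
        r=tip_of(n,t)
        print(n,t,[(np.round(x["at"]).tolist(),round(x["conf"],2),ray(n,x["at"],z if z is not None else 190)) for x in r[:2]])
o=get_obs();print(o)
E
```

```text
pics
scene {'mtx': [[560.84, 0.0, 314.19], [0.0, 560.84, 241.17], [0.0, 0.0, 1.0]], 'position': [1052.49, -713.69, 1028.52], 'orientation': [0.72, 0.21, 0.54]}
top {'mtx': [[620.01, 0.0, 318.07], [0.0, 620.01, 250.52], [0.0, 0.0, 1.0]], 'position': [372.99, 20.63, 1324.01], 'orientation': [0.12, -0.13, -1.57]}
wrist {'mtx': [[384.53, 0.0, 319.74], [0.0, 384.53, 239.77], [0.0, 0.0, 1.0]], 'position': [176.91, 604.42, 384.49], 'orientation': [-0.24, -0.16, 1.16]}
top shaft [([470.0, 267.0], 0.76, array([ 546.31, -304.7 ,   42.  ])), ([475.0, 193.0], 0.42, array([ 705.31, -322.98,   42.  ]))]
top shaft_journal [([410.0, 346.0], 0.73, array([ 383.73, -175.66,   42.  ])), ([476.0, 226.0], 0.62, array([ 633.18, -321.62,   42.  ]))]
top pin [([507.0, 269.0], 0.77, array([ 540.97, -382.91,   42.  ]))]
top rack [([481.0, 274.0], 0.62, array([ 536.69, -339.28,    0.  ])), ([476.0, 224.0], 0.3, array([ 645.48, -332.35,    0.  ]))]
top station [([282.0, 268.0], 0.93, array([551.06,  88.62,   0.  ]))]
top beam [([205.0, 273.0], 0.6, array([529.7 , 239.74,  91.  ]))]
top carriage_handle [([351.0, 
[... 1862 characters left out ...]
([642.83, 128.25, 190.  ]))]
scene hook_pivot [([242.0, 263.0], 0.4, array([ 510.64, -147.72,  116.  ]))]
scene hook_knob [([272.0, 197.0], 0.82, array([465.42,  26.23, 146.  ])), ([201.0, 366.0], 0.53, array([ 613.83, -395.68,  146.  ]))]
scene ring_gauge [([244.0, 262.0], 0.76, array([457.88, -87.19,  25.  ]))]
{'t': 1.55, 'qpos': array([ 1.15,  0.42,  1.63, -0.  ,  1.09, -0.02]), 'qvel': array([-0.,  0., -0., -0.,  0., -0.]), 'joint_torque': array([  0.  , -54.46, -27.4 ,   0.06,   0.02,  -0.  ]), 'ee_pos': array([244.42, 575.24, 239.71]), 'orientation': array([-1.37, -0.91,  0.91]), 'ft_force': array([-0.52, -0.07,  1.49]), 'moment': array([0.01, 0.05, 0.04]), 'width': 88.09979258639429}
```

View pics/top0.png

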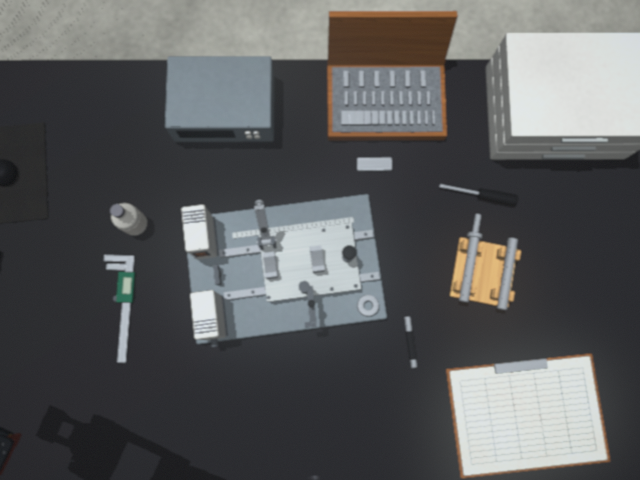

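View pics/scene0.png

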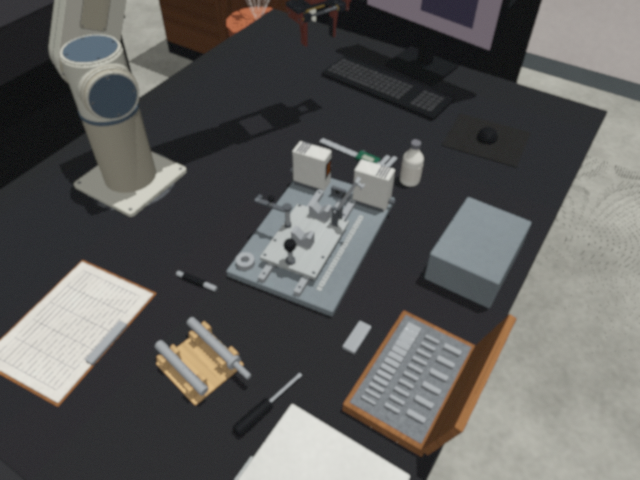

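```bash
python3 - <<'E'
from h import *
o=get_obs();M=R.from_rotvec(o["orientation"]).as_matrix();print(M)
c=cam("top")
for t in("shaft","pin","station","rack"):
    s=silhouettes("top",t)
    for x in s[:2]:
        p=x["pixels"];pts=np.argwhere(p)[:,::-1].astype(np.float32)
        if len(pts)<20: continue
        r=cv2.minAreaRect(pts); z={"shaft":48,"pin":48,"rack":42,"station":25}[t]
        print(t,round(x["conf"],2),len(pts)); 
        for q in cv2.boxPoints(r): print("   ",q,ray("top",q,z,c))
E
```

```text
[[ 0.39  0.   -0.92]
 [ 0.92  0.    0.39]
 [ 0.   -1.   -0.  ]]
shaft 0.59 804
    [458.99 301.47] [ 473.51 -277.71   48.  ]
    [470.52 213.88] [ 658.05 -309.62   48.  ]
    [484.67 215.75] [ 653.94 -339.32   48.  ]
    [473.14 303.33] [ 469.56 -306.74   48.  ]
pin 0.82 664
    [496.84 308.01] [ 459.75 -355.14   48.  ]
    [508.16 237.23] [ 607.74 -386.46   48.  ]
    [517.91 238.79] [ 604.35 -406.76   48.  ]
    [506.59 309.57] [ 456.47 -375.07   48.  ]
station 0.65 24301
    [180.28 206.64] [681.01 307.14  25.  ]
    [371.78 185.17] [ 727.33 -104.67   25.  ]
    [387.75 327.63] [ 421.48 -132.33   25.  ]
    [196.25 349.1 ] [379.07 264.72  25.  ]
rack 0.97 2470
    [448.76 297.46] [ 482.38 -258.22   42.  ]
    [458.86 236.81] [ 610.08 -284.43   42.  ]
    [521.95 247.32] [ 587.18 -416.23   42.  ]
    [511.84 307.97] [ 460.12 -387.98   42.  ]
```

The top view shows the rack at (485,272) with the shaft in its left place, collar near (474,232), and the thin end pointing away from the robot. The station is at (285,268), strap open at (260,215), hook towards the robot at (312,303) and carriage knob at (350,254). The scene view agrees with this.

```bash
cat >> h.py <<'E'
def plan(x,y,z,psi=None,n=None,turn=None,dp=1):
    o=get_obs(); p=np.array(o["ee_pos"]); M=R.from_rotvec(o["orientation"]).as_matrix()
    a=np.arctan2(M[1,0],M[0,0]); d=np.array([x,y,z])-p
    if turn is None: turn=0 if psi is None else -((psi-a+np.pi)%(2*np.pi)-np.pi)
    n=n or int(np.ceil(max(np.abs(d).max()/41, np.linalg.norm(d)/41.5, abs(turn)/.124,1)))
    rows=[]
    for i in range(n):
        b=a-turn*i/n; s=d/n
        rows.append([round(float(s[0]*np.cos(b)+s[1]*np.sin(b)),dp),round(float(-s[2]),dp),round(float(-s[0]*np.sin(b)+s[1]*np.cos(b)),dp),round(turn/n,4)])
    print("from",p,"yaw %.3f"%a,"n",n); 
    if n>20: print(rows[:n//2]);print(rows[n//2:])
    elif all(r==rows[0] for r in rows): print(n,"x",rows[0])
    else: print(rows)
E
python3 -c "
from h import *
plan(545,-301,200,turn=2.94,n=24)"
```

```text
from [244.4  575.23 239.68] yaw 1.169 n 24
[[-28.7, 1.7, -25.8, 0.1225], [-25.3, 1.7, -29.1, 0.1225], [-21.6, 1.7, -32.0, 0.1225], [-17.5, 1.7, -34.4, 0.1225], [-13.2, 1.7, -36.3, 0.1225], [-8.7, 1.7, -37.6, 0.1225], [-4.0, 1.7, -38.4, 0.1225], [0.7, 1.7, -38.6, 0.1225], [5.4, 1.7, -38.2, 0.1225], [10.1, 1.7, -37.3, 0.1225], [14.5, 1.7, -35.8, 0.1225], [18.8, 1.7, -33.7, 0.1225]]
[[22.8, 1.7, -31.2, 0.1225], [26.4, 1.7, -28.1, 0.1225], [29.7, 1.7, -24.7, 0.1225], [32.5, 1.7, -20.9, 0.1225], [34.8, 1.7, -16.8, 0.1225], [36.6, 1.7, -12.4, 0.1225], [37.8, 1.7, -7.8, 0.1225], [38.5, 1.7, -3.2, 0.1225], [38.6, 1.7, 1.6, 0.1225], [38.1, 1.7, 6.3, 0.1225], [37.0, 1.7, 10.9, 0.1225], [35.4, 1.7, 15.3, 0.1225]]
```

Request:
arm_command --pt "-28.7 1.7 -25.8 0.1225" --pt "-25.3 1.7 -29.1 0.1225" --pt "-21.6 1.7 -32.0 0.1225" --pt "-17.5 1.7 -34.4 0.1225" --pt "-13.2 1.7 -36.3 0.1225" --pt "-8.7 1.7 -37.6 0.1225" --pt "-4.0 1.7 -38.4 0.1225" --pt "0.7 1.7 -38.6 0.1225" --pt "5.4 1.7 -38.2 0.1225" --pt "10.1 1.7 -37.3 0.1225" --pt "14.5 1.7 -35.8 0.1225" --pt "18.8 1.7 -33.7 0.1225"

```text
t: 2.75
ee_pos: [394.9, 135.3, 219.5]
orientation: [-1.557, 0.24, -0.241]
ft_force: [0.8, 0.2, 1.2]
width: 88.2
```

Request:
arm_command --pt "22.8 1.7 -31.2 0.1225" --pt "26.4 1.7 -28.1 0.1225" --pt "29.7 1.7 -24.7 0.1225" --pt "32.5 1.7 -20.9 0.1225" --pt "34.8 1.7 -16.8 0.1225" --pt "36.6 1.7 -12.4 0.1225" --pt "37.8 1.7 -7.8 0.1225" --pt "38.5 1.7 -3.2 0.1225" --pt "38.6 1.7 1.6 0.1225" --pt "38.1 1.7 6.3 0.1225" --pt "37.0 1.7 10.9 0.1225" --pt "35.4 1.7 15.3 0.1225" --pt "0 0 0 0" --pt "0 0 0 0"

```text
t: 3.92
ee_pos: [545.0, -303.0, 198.4]
orientation: [-1.107, 1.357, -1.356]
ft_force: [-0.2, 0.6, -0.8]
width: 87.8
```

```bash
python3 - <<'E'
from h import *
o=get_obs();M=R.from_rotvec(o["orientation"]).as_matrix();print(o["ee_pos"],np.arctan2(M[1,0],M[0,0]),o["qpos"],o["ft_force"])
c=cam("wrist");im=get_image("wrist");cv2.imwrite("pics/w1.png",im)
for t,z in dict(shaft=42,shaft_journal=42,pin=42,rack=0).items():
    for x in tip_of("wrist",t)[:2]: print(t,x["at"],round(x["conf"],2),ray("wrist",x["at"],z,c))
for x in silhouettes("wrist","shaft")[:1]:
    pts=np.argwhere(x["pixels"])[:,::-1].astype(np.float32)
    print(x["conf"],len(pts))
    for q in cv2.boxPoints(cv2.minAreaRect(pts)): print(q,ray("wrist",q,46,c))
E
```

```text
[ 545.04 -302.96  198.38] -1.772851201370271 [-0.53  0.47  1.66  0.    1.01  1.25] [-0.24  0.56 -0.77]
shaft [317.0, 222.3] 0.8 [ 549.94 -301.38   42.  ]
shaft_journal [323.0, 105.7] 0.71 [ 636.06 -323.77   42.  ]
pin [419.1, 225.7] 0.63 [ 530.58 -381.61   42.  ]
rack [363.6, 214.4] 0.89 [ 538.97 -342.28    0.  ]
0.89 5442
[301.  75.] [ 659.44 -312.36   46.  ]
[339.  75.] [ 653.96 -339.08   46.  ]
[339. 314.] [ 468.54 -303.69   46.  ]
[301. 314.] [ 475.06 -271.97   46.  ]
```

View pics/w1.png

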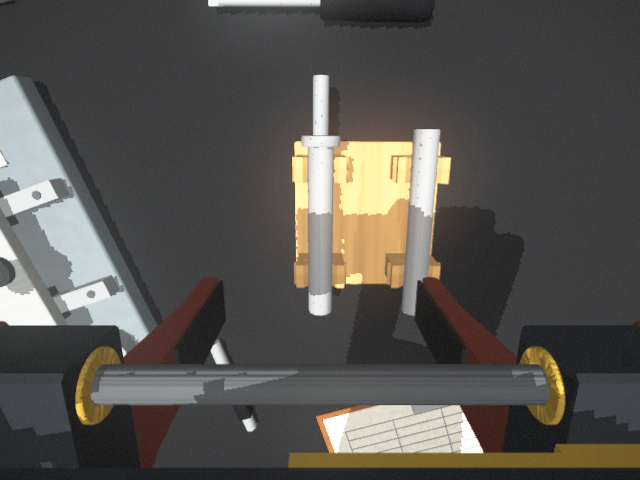

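The wrist view shows the shaft from (320,75) at the thin tip to about (320,312), with the collar at (320,141). The saddles are at rows 165 and 268, and the pin is on the right.

```bash
python3 - <<'E'
from h import *
c=cam("wrist")
tip=ray("wrist",[320.5,75],44,c);e=ray("wrist",[320,314],36,c); co=ray("wrist",[320.3,147],50,c)
print(tip,e,co)
d=(tip-e)[:2];L=np.linalg.norm(d);d/=L;print(L,np.arctan2(d[1],d[0]))
print("origin from tip",tip[:2]-112*d,"from end",e[:2]+75*d,"from collar",co[:2]-62*d)
# rack saddles along
for v in (160,182,258,282): 
    q=ray("wrist",[320,v],40,c); print(v,(q[:2]-(tip[:2]-112*d))@d)
E
```

```text
[ 656.88 -322.81   44.  ] [ 466.23 -284.11   36.  ] [ 607.39 -312.71   50.  ]
194.53759379911818 -0.20023837061409214
origin from tip [ 547.12 -300.53] from end [ 539.74 -299.03] from collar [ 546.63 -300.38]
160 51.247499751130995
182 34.18683809619182
258 -29.081203606039963
282 -50.58627345023402
```

```bash
python3 -c "
from h import *
plan(539.6,-299.1,40,n=7)"
```

```text
from [ 544.84 -300.03  199.14] yaw -1.769 n 7
7 x [0.0, 22.7, -0.8, 0.0]
```

Request:
arm_command --pt "0 30 -1 0" --pt "0 30 -1 0" --pt "0 30 -1 0" --pt "0 30 -1 0" --pt "0 25 -1 0" --pt "0 14 -0.5 0" --pt "0 0 0 0" --pt "0 0 0 0"

```text
t: 4.88
ee_pos: [539.7, -299.8, 40.0]
orientation: [-1.108, 1.355, -1.354]
ft_force: [-0.0, 0.3, 0.7]
width: 87.4
```

Request:
arm_command --pt "0 0 0 0" --pt "0 0 0 0" --pt "0 0 0 0" --pt "0 0 0 0" --pt "0 0 0 0" --pt "0 0 0 0" --pt "0 0 0 0" --pt "0 0 0 0" --gripper 0

```text
t: 5.55
ee_pos: [539.6, -300.2, 39.9]
orientation: [-1.108, 1.355, -1.355]
ft_force: [-0.4, 0.1, -0.6]
width: 38.0
```

Request:
arm_command --pt "0 0 0 0" --pt "0 0 0 0" --pt "0 0 0 0" --pt "0 0 0 0" --pt "0 0 0 0" --pt "0 0 0 0"

```text
t: 6.05
ee_pos: [539.4, -301.7, 40.2]
orientation: [-1.109, 1.354, -1.357]
ft_force: [-3.0, -6.6, 0.6]
width: 19.2
```

Request:
arm_command --pt "0 -5 0 0" --pt "0 -10 0 0" --pt "0 -25 0 0" --pt "0 -35 0 0" --pt "0 -40 0 0" --pt "0 -40 0 0" --pt "0 -40 0 0" --pt "0 -25 0 0" --pt "0 0 0 0" --pt "0 0 0 0" --pt "0 0 0 0"

```text
t: 6.97
ee_pos: [538.5, -299.3, 258.3]
orientation: [-1.109, 1.358, -1.353]
ft_force: [-0.4, 0.0, -4.7]
width: 19.4
```

```bash
python3 - <<'E'
from h import *
o=get_obs();print(o["ee_pos"],o["width"],o["ft_force"])
c=cam("wrist");im=get_image("wrist");cv2.imwrite("pics/w2.png",im)
for t in("shaft","shaft_journal"):
    for x in tip_of("wrist",t)[:2]: print(t,x["at"],round(x["conf"],2),ray("wrist",x["at"],o["ee_pos"][2]+2,c))
for x in silhouettes("wrist","shaft")[:1]:
    p=x["pixels"];r=np.where(p.any(1))[0];print(x["conf"],r.min(),r.max(),[(i,p[i].sum(),np.where(p[i])[0].mean()) for i in range(r.min(),r.max(),6)])
E
```

```text
[ 538.46 -299.31  258.27] 19.357998923011383 [-0.37  0.05 -4.69]
shaft_journal [320.6, 60.4] 0.92 [ 635.26 -318.83  260.27]
shaft_journal [360.3, 193.8] 0.33 [ 587.33 -324.31  260.27]
0.28 162 328 [(162, np.int64(10), np.float64(32.5)), (168, np.int64(29), np.float64(28.0)), (174, np.int64(52), np.float64(25.5)), (180, np.int64(50), np.float64(24.5)), (186, np.int64(53), np.float64(26.0)), (192, np.int64(56), np.float64(27.5)), (198, np.int64(64), np.float64(31.5)), (204, np.int64(63), np.float64(31.0)), (210, np.int64(65), np.float64(32.0)), (216, np.int64(68), np.float64(33.5)), (222, np.int64(71), np.float64(35.0)), (228, np.int64(74), np.float64(36.5)), (234, np.int64(79), np.float64(39.0)), (240, np.int64(81), np.float64(40.0)), (246, np.int64(85), np.float64(42.0)), (252, np.int64(88), np.float64(43.5)), (258, np.int64(95), np.float64(47.0)), (264, np.int64(95), np.float64(47.0)), (270, np.int64(97), np.float64(48.0)), (276, np.int64(101), np.float64(50.0)), (282, np.int64(105), np.float64(52.0)), (288, np.int64(106), np.float64(52.5)), (294, np.int64(108), np.float64(53.5)), (300, np.int64(97), np.float64(48.0)), (306, np.int64(80), np.float64(39.5)), (312, np.int64(61), np.float64(30.0)), (318, np.int64(47), np.float64(23.0)), (324, np.int64(18), np.float64(16.5))]
```

View pics/w2.png

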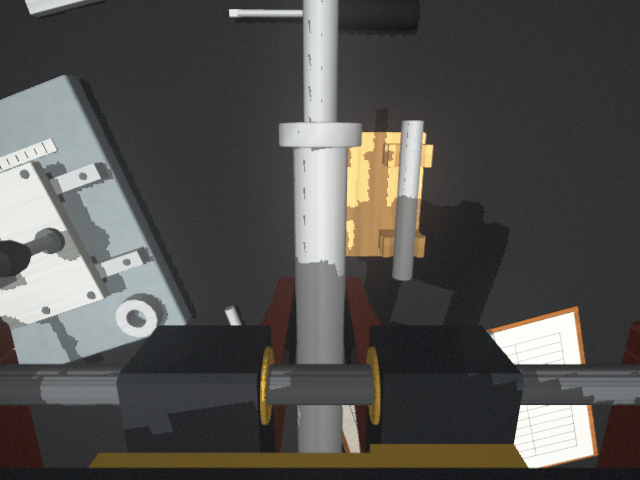

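```bash
python3 - <<'E'
from h import *
# station pose from several points: fit yaw + cradle from top and scene estimates (known offsets from cradle)
off=dict(carriage_handle=(0,-112,111),cradle=(0,0,91),block_top=(0,48,93),strap_hinge=(45,48,107),hook_pivot=(-56,-15,116))
A=[];B=[]
for n in("top","scene"):
    get_image(n)
    for t,(ox,oy,z) in off.items():
        r=tip_of(n,t)
        if r and r[0]["conf"]>.5: A.append((ox,oy));B.append(ray(n,r[0]["at"],z)[:2]); print(n,t,B[-1])
A=np.array(A,float);B=np.array(B)
from scipy.optimize import least_squares
f=lambda p:((A@np.array([[np.cos(p[2]),np.sin(p[2])],[-np.sin(p[2]),np.cos(p[2])]])+p[:2]-B).ravel())
s=least_squares(f,[552,64,.1],loss="soft_l1",f_scale=4);print(s.x);print(f(s.x).reshape(-1,2))
plan(s.x[0],s.x[1]-50,270,psi=s.x[2])
E
```

```text
top carriage_handle [561.82 -50.21]
top cradle [554.77  65.54]
top block_top [542.69 111.29]
top strap_hinge [587.62 116.22]
top hook_pivot [498.82  39.68]
scene carriage_handle [572.33 -47.64]
scene cradle [554.78  67.84]
scene block_top [544.91 109.51]
scene strap_hinge [589.15 122.72]
scene hook_pivot [610.48 207.14]
[552.73  64.49   0.15]
[[   8.1     4.02]
 [  -2.04   -1.06]
 [   2.67    0.63]
 [   2.21    2.6 ]
 [   0.88    1.39]
 [  -2.41    1.46]
 [  -2.06   -3.35]
 [   0.45    2.41]
 [   0.67   -3.89]
 [-110.78 -166.07]]
from [ 539.59 -300.2   259.95] yaw -1.771 n 16
[[-19.4, -0.6, -3.1, np.float64(-0.1203)], [-19.7, -0.6, -0.8, np.float64(-0.1203)], [-19.6, -0.6, 1.6, np.float64(-0.1203)], [-19.3, -0.6, 4.0, np.float64(-0.1203)], [-18.7, -0.6, 6.2, np.float64(-0.1203)], [-17.8, -0.6, 8.4, np.float64(-0.1203)], [-16.6, -0.6, 10.5, np.float64(-0.1203)], [-15.3, -0.6, 12.4, np.float64(-0.1203)], [-13.7, -0.6, 14.2, np.float64(-0.1203)], [-11.9, -0.6, 15.7, np.float64(-0.1203)], [-9.9, -0.6, 17.0, np.float64(-0.1203)], [-7.8, -0.6, 18.1, np.float64(-0.1203)], [-5.5, -0.6, 18.9, np.float64(-0.1203)], [-3.2, -0.6, 19.4, np.float64(-0.1203)], [-0.9, -0.6, 19.7, np.float64(-0.1203)], [1.5, -0.6, 19.6, np.float64(-0.1203)]]
```

```bash
python3 -c "
from h import *
plan(565,-66,270,psi=0.12)"
```

```text
from [ 539.59 -300.2   259.95] yaw -1.771 n 16
[[-14.7, -0.6, -1.4, np.float64(-0.1182)], [-14.7, -0.6, 0.4, np.float64(-0.1182)], [-14.6, -0.6, 2.1, np.float64(-0.1182)], [-14.2, -0.6, 3.8, np.float64(-0.1182)], [-13.7, -0.6, 5.5, np.float64(-0.1182)], [-12.9, -0.6, 7.0, np.float64(-0.1182)], [-12.0, -0.6, 8.5, np.float64(-0.1182)], [-10.9, -0.6, 9.9, np.float64(-0.1182)], [-9.7, -0.6, 11.1, np.float64(-0.1182)], [-8.3, -0.6, 12.2, np.float64(-0.1182)], [-6.8, -0.6, 13.1, np.float64(-0.1182)], [-5.2, -0.6, 13.8, np.float64(-0.1182)], [-3.6, -0.6, 14.3, np.float64(-0.1182)], [-1.9, -0.6, 14.6, np.float64(-0.1182)], [-0.1, -0.6, 14.7, np.float64(-0.1182)], [1.6, -0.6, 14.6, np.float64(-0.1182)]]
```

Request:
arm_command --pt "-14.7 -0.6 -1.4 -0.1182" --pt "-14.7 -0.6 0.4 -0.1182" --pt "-14.6 -0.6 2.1 -0.1182" --pt "-14.2 -0.6 3.8 -0.1182" --pt "-13.7 -0.6 5.5 -0.1182" --pt "-12.9 -0.6 7.0 -0.1182" --pt "-12.0 -0.6 8.5 -0.1182" --pt "-10.9 -0.6 9.9 -0.1182" --pt "-9.7 -0.6 11.1 -0.1182" --pt "-8.3 -0.6 12.2 -0.1182" --pt "-6.8 -0.6 13.1 -0.1182" --pt "-5.2 -0.6 13.8 -0.1182" --pt "-3.6 -0.6 14.3 -0.1182" --pt "-1.9 -0.6 14.6 -0.1182" --pt "-0.1 -0.6 14.7 -0.1182" --pt "1.6 -0.6 14.6 -0.1182" --pt "0 0 0 0" --pt "0 0 0 0"

```text
t: 9.27
ee_pos: [565.1, -65.5, 269.7]
orientation: [-1.569, -0.094, 0.093]
ft_force: [0.7, -0.5, -4.8]
width: 19.0
```

```bash
python3 - <<'E'
from h import *
o=get_obs();M=R.from_rotvec(o["orientation"]).as_matrix();print(o["ee_pos"],np.arctan2(M[1,0],M[0,0]),o["width"],o["ft_force"])
c=cam("wrist");im=get_image("wrist");cv2.imwrite("pics/w3.png",im)
for t,z in dict(shaft_journal=272,carriage_handle=111,cradle=91,block_top=93,strap_hinge=107,strap_stud=190,hook_pivot=116,hook_knob=146,beam=91,station=0).items():
    for x in tip_of("wrist",t)[:1]: print(t,x["at"],round(x["conf"],2),ray("wrist",x["at"],z,c))
E
```

```text
[565.09 -65.5  269.67] 0.11917302251969447 19.047541265683826 [ 0.69 -0.46 -4.84]
shaft_journal [321.8, 57.0] 0.82 [555.13  32.88 272.  ]
carriage_handle [321.2, 60.2] 0.53 [552.37  57.74 111.  ]
hook_pivot [243.5, 73.0] 0.83 [497.9   41.91 116.  ]
hook_knob [181.8, 81.5] 0.77 [464.27  28.71 146.  ]
station [225.1, 221.0] 0.53 [464.42 -99.25   0.  ]
```

View pics/w3.png

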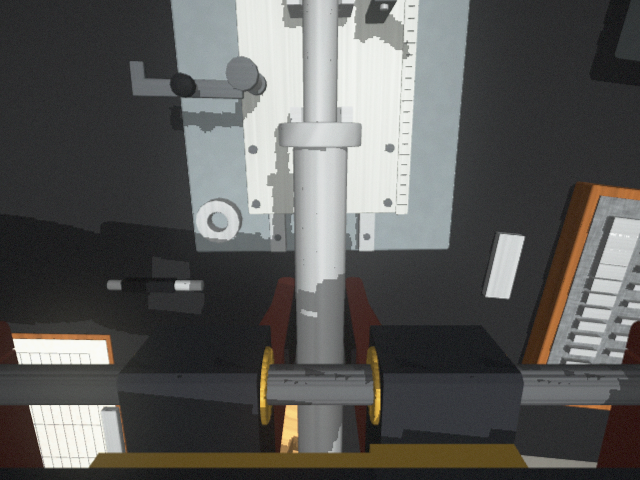

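The wrist view shows the shaft held straight, collar at (320,134). The plate's near edge is at row ~213, left corner (248,213). The base's near edge runs from (196,251) to (450,249), and the hook is open with its pivot at about (243,73).

```bash
python3 - <<'E'
from h import *
c=cam("wrist")
g=lambda u,z:ray("wrist",u,z,c)[:2]
a,b=g([196,251],25),g([450,249],25); d=b-a;print("base",a,b,np.linalg.norm(d),"yaw",np.arctan2(d[1],d[0]))
l0,l1=g([172,0],25),g([196,251],25);d=l0-l1;print("yaw left edge",np.arctan2(d[1],d[0])-np.pi/2)
l0,l1=g([470,0],25),g([450,249],25);d=l0-l1;print("yaw right edge",np.arctan2(d[1],d[0])-np.pi/2)
a2,b2=g([248,213],57),g([397,213],57);print("plate",a2,b2,np.linalg.norm(b2-a2),"yaw",np.arctan2(*(b2-a2)[::-1]))
l0,l1=g([236,0],57),g([248,213],57);d=l0-l1;print("plate left edge yaw",np.arctan2(d[1],d[0])-np.pi/2)
ps=.12
ex=np.array([np.cos(ps),np.sin(ps)]);ey=np.array([-ex[1],ex[0]])
m=(a+b)/2; print("station origin",m+200*ey,"centreline x at", m@ex)
print("cradle from plate corner", a2+70*ex+130*ey, "from hook pivot",np.array([497.9,41.9])+56*ex+15*ey)
K=np.array([464.27,28.71])-np.array([497.9,41.9]);print("hook knob r",np.linalg.norm(K),"x,y in station",K@ex,K@ey)
im=cv2.imread("pics/w3.png",0); 
for r in (180,205,120): print(r,np.where(np.abs(np.diff(im[r].astype(int)))>25)[0])
for r in (40,100,160): print(r,g([400,r],57)@ex,g([240+r*12/213,r],57)@ex, m@ex)
E
```

```text
base [ 440.77 -129.7 ] [708.34 -95.25] 269.7783262117601 yaw 0.12801674334919372
yaw left edge 0.12278835129292642
yaw right edge 0.13499663297338382
plate [498.15 -74.55] [638.52 -57.68] 141.38034194316782 yaw 0.11962939423552345
plate left edge yaw 0.12372057457239483
station origin [550.61  86.09] centreline x at 556.9556672952332
cradle from plate corner [552.08  62.89] from hook pivot [551.7  63.5]
hook knob r 36.124133207594056 x,y in station -34.96715843790636 -9.069224375786137
180 [188 189 246 266 267 292 346 408 453 454]
205 [190 191 228 229 235 247 250 251 259 260 272 273 345 346 383 384 390 407
 451 452 585 595 597]
120 [182 242 243 286 287 290 291 302 336 340 341 411 412 458 459]
40 621.5009643630473 488.4630598776892 556.9556672952332
100 624.1832452336632 488.77588916607334 556.9556672952332
160 627.0896282384467 489.1148614615879 556.9556672952332
```

```bash
python3 - <<'E'
from h import *
c=cam("wrist");o=get_obs();p=o["ee_pos"]
for r,z in((146,280),(146,284),(122,284)):print(r,z,np.linalg.norm(ray("wrist",[320,r],z,c)[:2]-p[:2]))
ps=.125;ex=np.array([np.cos(ps),np.sin(ps)]);ey=np.array([-ex[1],ex[0]])
t=np.array([552.2,63.1])-4*ey;print(t)
plan(t[0],t[1],125,psi=ps)
E
```

```text
146 280 69.68931742695713
146 284 69.83786176877784
122 284 77.43672093424165
[552.7   59.13]
from [564.95 -66.11 269.47] yaw 0.120 n 5
[[0.6, 28.9, 25.2, np.float64(-0.0011)], [0.6, 28.9, 25.2, np.float64(-0.0011)], [0.6, 28.9, 25.2, np.float64(-0.0011)], [0.6, 28.9, 25.2, np.float64(-0.0011)], [0.7, 28.9, 25.2, np.float64(-0.0011)]]
```

Request:
arm_command --pt "0.6 10 25.2 -0.0011" --pt "0.6 24 25.2 -0.0011" --pt "0.6 35 25.2 -0.0011" --pt "0.6 38 25.2 -0.0011" --pt "0.7 30 25.2 -0.0011" --pt "0 7.5 0 0" --pt "0 0 0 0" --pt "0 0 0 0" --pt "0 0 0 0"

```text
t: 10.57
ee_pos: [554.3, 55.9, 130.8]
orientation: [-1.569, -0.1, 0.096]
ft_force: [0.0, 0.2, -3.7]
width: 19.3
```

```bash
python3 - <<'E'
from h import *
o=get_obs();M=R.from_rotvec(o["orientation"]).as_matrix();print(o["ee_pos"],np.arctan2(M[1,0],M[0,0]),o["width"],o["ft_force"])
c=cam("wrist");im=get_image("wrist");cv2.imwrite("pics/w4.png",im)
for t,z in dict(shaft_journal=127,cradle=91,block_top=93,strap_hinge=107,strap_stud=190,hook_pivot=116,hook_knob=146,beam=91).items():
    for x in tip_of("wrist",t)[:1]: print(t,x["at"],round(x["conf"],2),ray("wrist",x["at"],z,c))
E
```

```text
[554.32  55.94 130.82] 0.1250284086681683 19.276453859848722 [ 0.03  0.17 -3.69]
shaft_journal [321.1, 59.2] 0.71 [543.51 154.54 127.  ]
strap_hinge [414.0, 175.9] 0.92 [589.36 116.44 107.  ]
hook_pivot [192.4, 317.1] 0.66 [498.3   41.17 116.  ]
hook_knob [74.8, 371.9] 0.93 [462.54  28.52 146.  ]
beam [417.8, 175.8] 0.5 [595.26 115.41  91.  ]
```

View pics/w4.png

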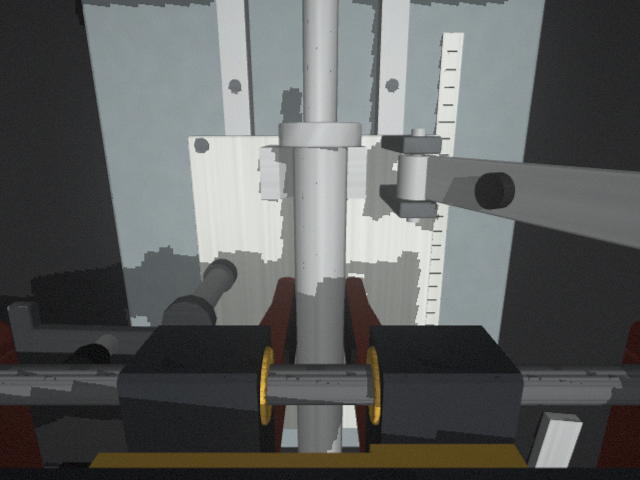

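The view shows the far block's top at columns 260–367, rows ~147–199, under the shaft. The collar is just ahead of it at rows 122–147. The strap is open at the right with its hinge at (413,176), and the hook is at the lower left.

```bash
python3 - <<'E'
from h import *
o=get_obs();M=R.from_rotvec(o["orientation"]).as_matrix();p=o["ee_pos"];print(p)
K,cp,CM,d=cam("wrist"); sh=np.array([554.32,55.94,130.82])-p; c=(K,cp+sh,CM,d)
ps=.125;ex=np.array([np.cos(ps),np.sin(ps)]);ey=np.array([-ex[1],ex[0]])
cr=np.array([552.2,63.1])
for u in([260.5,147],[367,147],[260.5,199],[367,199]):
    q=ray("wrist",u,93,c)[:2]-cr;print(u,"rel cradle x,y",q@ex,q@ey)
for u in([413,176],): 
    q=ray("wrist",u,107,c)[:2]-cr;print("hinge",q@ex,q@ey)
plan(*(cr-4*ey),100,psi=ps)
E
```

```text
[553.12  56.33 129.77]
[260.5, 147] rel cradle x,y -25.269152501634537 60.065380104789966
[367, 147] rel cradle x,y 24.127867594699183 60.07075468756782
[260.5, 199] rel cradle x,y -26.290396612560855 35.7248084366339
[367, 199] rel cradle x,y 24.94560208330083 35.73597734772413
hinge 42.982275875420854 48.29653453236464
from [553.12  56.33 129.77] yaw 0.125 n 1
1 x [-0.1, 29.8, 2.8, np.float64(0.0003)]
```

Request:
arm_command --pt "-0.6 12 1.4 0" --pt "0 13 1.4 0" --pt "0 5 0 0" --pt "0 3 0 0" --pt "0 0 0 0" --pt "0 0 0 0" --pt "0 0 0 0"

```text
t: 11.6
ee_pos: [552.4, 59.3, 96.8]
orientation: [-1.569, -0.099, 0.098]
ft_force: [-0.9, -0.7, -4.5]
width: 19.2
```

Request:
arm_command --pt "0 2 0 0" --pt "0 2 0 0" --pt "0 1.5 0 0" --pt "0 1 0 0" --pt "0 0 0 0" --pt "0 0 0 0"

```text
t: 12.1
ee_pos: [551.9, 59.2, 90.0]
orientation: [-1.569, -0.098, 0.099]
ft_force: [-1.5, -0.5, -1.7]
width: 19.1
```

```bash
python3 - <<'E'
from h import *
ps=.125;ex=np.array([np.cos(ps),np.sin(ps)]);ey=np.array([-ex[1],ex[0]])
o=get_obs();q=o["ee_pos"][:2]-np.array([552.2,63.1]);print(o["ee_pos"],q@ex,q@ey,o["ft_force"],o["moment"])
E
```

```text
[551.85  59.18  89.96] -0.8354504413293569 -3.8424050261429477 [-1.45 -0.51 -1.72] [-0.08  0.24  0.05]
```

Request:
arm_command --pt "0 0.7 0 0" --pt "0 0 0 0" --pt "0 0 0 0"

```text
t: 12.35
ee_pos: [551.9, 59.2, 89.9]
orientation: [-1.569, -0.099, 0.099]
ft_force: [-3.7, 0.7, 3.9]
width: 19.3
```

Request:
arm_command --pt "0 0 0 0" --pt "0 0 0 0" --pt "0 0 0 0" --pt "0 0 0 0" --pt "0 0 0 0" --gripper 42

```text
t: 12.77
ee_pos: [552.3, 59.3, 89.3]
orientation: [-1.569, -0.099, 0.098]
ft_force: [-0.7, -0.3, 0.4]
width: 36.6
```

Request:
arm_command --pt "0 -5 0 0" --pt "0 -15 0 0" --pt "0 -30 0 0" --pt "0 -40 0 0" --pt "0 -40 -5 0" --pt "0 -10 -15 0" --pt "0 0 0 0" --pt "0 0 0 0"

```text
t: 13.43
ee_pos: [554.6, 39.2, 229.7]
orientation: [-1.568, -0.099, 0.097]
ft_force: [-0.2, 0.4, -0.7]
width: 36.8
```

```bash
python3 - <<'E'
from h import *
ps=.125;ex=np.array([np.cos(ps),np.sin(ps)]);ey=np.array([-ex[1],ex[0]])
cr=np.array([552.2,63.1])
o=get_obs();print(o["ee_pos"],o["ft_force"],o["width"])
c=cam("wrist");im=get_image("wrist");cv2.imwrite("pics/w5.png",im)
for t,z in dict(shaft=91,shaft_journal=91,strap_stud=190,strap_hinge=107,hook_pivot=116,hook_knob=146).items():
    for x in tip_of("wrist",t)[:1]:
        P=ray("wrist",x["at"],z,c);q=P[:2]-cr;print(t,x["at"],round(x["conf"],2),P,q@ex,q@ey)
E
```

```text
[554.58  39.17 229.72] [-0.23  0.38 -0.72] 36.83971218940335
shaft [317.9, 195.9] 0.7 [550.82  66.95  91.  ] -0.8909249937955347 3.9904023327773888
shaft_journal [317.4, 63.8] 0.69 [539.4  156.68  91.  ] -1.0358672376849576 94.4478736852961
strap_stud [548.0, 135.8] 0.62 [652.02 124.31 190.  ] 106.67433621730373 48.28740549136401
strap_hinge [384.9, 131.7] 0.89 [589.9  118.22 107.  ] 44.27758446182825 49.98829101576442
hook_pivot [238.5, 228.2] 0.65 [498.45  41.78 116.  ] -55.98679788642789 -14.456116977099256
hook_knob [172.3, 254.5] 0.95 [463.98  27.96 146.  ] -91.91424464017736 -23.86735695272813
```

View pics/w5.png

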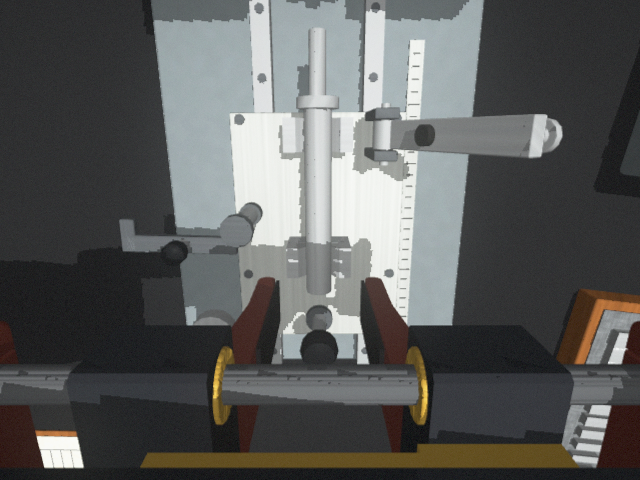

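The shaft is seated in both V-blocks, with the collar at (317,101) just past the block. The strap points right with its stud at (548,136), and the hook knob is at (173,254).

Request:
arm_command --pt "34 0 0 0" --pt "35 0 0 0" --pt "35 0 0 0" --pt "34 0 0 0" --pt "0 0 36 0" --pt "0 0 36 0" --pt "0 15 0 0" --pt "0 25 0 0" --pt "0 8 0 0" --pt "0 0 0 0" --pt "0 0 0 0" --gripper 0

```text
t: 14.7
ee_pos: [682.1, 127.9, 180.7]
orientation: [-1.569, -0.097, 0.1]
ft_force: [0.6, -0.2, 0.6]
width: 0.4
```

```bash
cat >> h.py <<'E'
ps=.125;ex=np.array([np.cos(ps),np.sin(ps)]);ey=np.array([-ex[1],ex[0]]);cr=np.array([551.6,63.1])
def rel():
    o=get_obs();q=o["ee_pos"][:2]-cr;M=R.from_rotvec(o["orientation"]).as_matrix();print("t",o["t"],"rel",q@ex,q@ey,o["ee_pos"][2],"yaw %.3f"%np.arctan2(M[1,0],M[0,0]),o["ft_force"],o["width"])
E
python3 - <<'E'
from h import *
rel()
c=cam("top");im=get_image("top")
for x in tip_of("top","strap_stud")[:2]: 
    for z in(185,200): q=ray("top",x["at"],z,c)[:2]-cr;print(x["at"],x["conf"],q@ex,q@ey)
E
```

```text
t 14.7 rel 137.59706782856435 48.011329456409 180.70951503741068 yaw 0.125 [ 0.64 -0.17  0.64] 0.42367175800211615
```

Request:
arm_command --pt "-13 0 0 0" --pt "-15 0 0 0" --pt "-12 0 0 0" --pt "-8 0 0 0" --pt "-8 0 0 0" --pt "-8 0 0 0" --pt "-8 0 0 0"

```text
t: 15.38
ee_pos: [610.7, 118.9, 181.7]
orientation: [-1.568, -0.099, 0.098]
ft_force: [0.7, -0.1, 0.7]
width: 0.7
```

Request:
arm_command --pt "-8 0 0 0" --pt "-8 0 0 0" --pt "-8 0 0 0" --pt "-8 0 0 0" --pt "0 0 0 0"

```text
t: 15.8
ee_pos: [577.3, 114.8, 180.9]
orientation: [-1.569, -0.097, 0.1]
ft_force: [0.9, 0.9, -0.1]
width: 0.5
```

```bash
python3 - <<'E'
from h import *
rel()
c=cam("wrist");cv2.imwrite("pics/w6.png",get_image("wrist"))
for x in tip_of("wrist","strap_stud")[:2]: print(x)
rel()
E
```

```text
t 15.8 rel 31.952130448317206 48.12161832027865 180.94056441654254 yaw 0.126 [ 0.88  0.86 -0.06] 0.4803788761099776
t 15.9 rel 33.685572271241895 48.17292592976541 181.295819226334 yaw 0.126 [-0.51  0.44  0.18] 0.5197870364090061
```

View pics/w6.png

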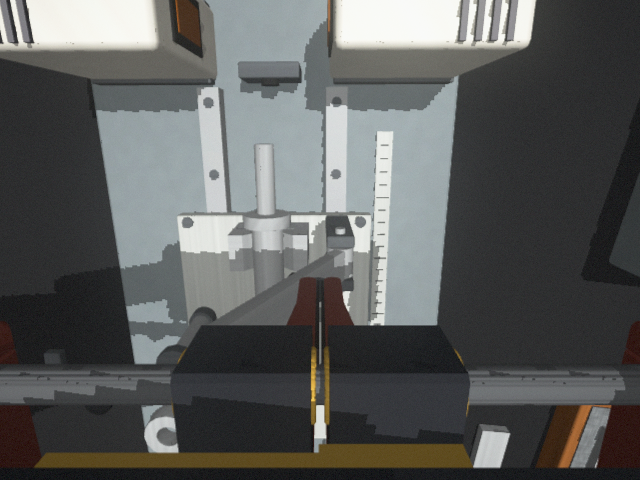

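The strap has left the finger and is falling towards the shaft. I'll raise the tool, open slightly and move above the hook knob.

```bash
python3 - <<'E'
from h import *
t=cr-91.5*ex-24*ey;print(t)
plan(t[0],t[1],215,psi=1.944,n=15)
E
```

```text
[463.81  27.88]
from [579.02 115.1  181.3 ] yaw 0.126 n 15
[[-8.3, -2.2, -4.8, np.float64(-0.1212)], [-8.9, -2.2, -3.8, np.float64(-0.1212)], [-9.3, -2.2, -2.7, np.float64(-0.1212)], [-9.5, -2.2, -1.5, np.float64(-0.1212)], [-9.6, -2.2, -0.4, np.float64(-0.1212)], [-9.6, -2.2, 0.8, np.float64(-0.1212)], [-9.4, -2.2, 2.0, np.float64(-0.1212)], [-9.1, -2.2, 3.1, np.float64(-0.1212)], [-8.7, -2.2, 4.2, np.float64(-0.1212)], [-8.1, -2.2, 5.2, np.float64(-0.1212)], [-7.4, -2.2, 6.1, np.float64(-0.1212)], [-6.6, -2.2, 7.0, np.float64(-0.1212)], [-5.7, -2.2, 7.7, np.float64(-0.1212)], [-4.8, -2.2, 8.4, np.float64(-0.1212)], [-3.7, -2.2, 8.9, np.float64(-0.1212)]]
```

Request:
arm_command --pt "0 -36 0 0" --pt "-8.3 0 -4.8 -0.1212" --pt "-8.9 0 -3.8 -0.1212" --pt "-9.3 0 -2.7 -0.1212" --pt "-9.5 0 -1.5 -0.1212" --pt "-9.6 0 -0.4 -0.1212" --pt "-9.6 0 0.8 -0.1212" --pt "-9.4 0 2.0 -0.1212" --pt "-9.1 0 3.1 -0.1212" --pt "-8.7 0 4.2 -0.1212" --pt "-8.1 0 5.2 -0.1212" --pt "-7.4 0 6.1 -0.1212" --pt "-6.6 0 7.0 -0.1212" --pt "-5.7 0 7.7 -0.1212" --pt "-4.8 0 8.4 -0.1212" --pt "-3.7 0 8.9 -0.1212" --pt "0 0 0 0" --pt "0 0 0 0" --gripper 27

```text
t: 17.4
ee_pos: [464.5, 27.9, 217.5]
orientation: [-1.012, -1.476, 1.475]
ft_force: [0.5, -0.5, -0.5]
width: 23.8
```

```bash
python3 - <<'E'
from h import *
rel()
c=cam("wrist");cv2.imwrite("pics/w7.png",get_image("wrist"))
for t,z in dict(strap_stud=129,hook_knob=146,hook_pivot=116,shaft_journal=91).items():
    for x in tip_of("wrist",t)[:1]: q=ray("wrist",x["at"],z,c)[:2]-cr;print("wrist",t,x["at"],round(x["conf"],2),q@ex,q@ey)
get_image("top")
for t,z in dict(strap_stud=129,hook_knob=146).items():
    for x in tip_of("top",t)[:1]: q=ray("top",x["at"],z)[:2]-cr;print("top",t,x["at"],round(x["conf"],2),q@ex,q@ey)
rel()
t=cr-91.5*ex-24*ey
plan(t[0],t[1],149,psi=1.944)
E
```

```text
t 17.4 rel -90.84170916662097 -24.06118405733987 217.46217292002464 yaw 1.939 [ 0.48 -0.46 -0.53] 23.841115828414605
wrist strap_stud [412.6, 321.4] 0.58 -57.59508553946102 48.27279639801909
wrist hook_knob [318.7, 259.3] 0.97 -90.70579058834066 -24.905103236435334
wrist hook_pivot [321.4, 293.6] 0.68 -56.910204539342246 -14.700395283896412
wrist shaft_journal [569.7, 469.7] 0.29 64.25229209073967 241.80465203690977
top strap_stud [409.4, 345.9] 0.55 -195.35026291825415 -200.92462832652163
t 17.8 rel -91.07077350950145 -23.78349376926537 217.19252921673714 yaw 1.943 [-1.1   0.19  0.97] 24.24241536348255
from [464.2   28.15 217.19] yaw 1.943 n 2
2 x [-0.1, 34.1, 0.2, np.float64(-0.0004)]
```

View pics/w7.png

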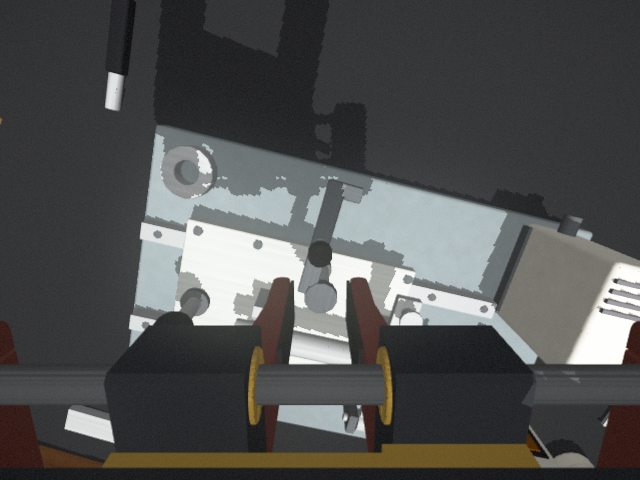

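The stud at (412,321) maps to (−57.6, 48.3) from the cradle, against (−56, 48) expected with the strap shut. So the strap is down, and the hook knob lies between the fingers. I'll descend and sweep the arc.

Request:
arm_command --pt "0 25 0 0" --pt "0 25 0.4 0" --pt "0 14 0 0" --pt "0 4 0 0" --pt "0 0 0 0"

```text
t: 18.22
ee_pos: [463.1, 27.9, 148.4]
orientation: [-1.007, -1.476, 1.479]
ft_force: [-0.2, -0.4, 1.2]
width: 23.3
```

Request:
arm_command --pt "4.1 0 -0.2 0.11" --pt "4.1 0 -0.2 0.11" --pt "4.1 0 -0.2 0.11" --pt "4.1 0 -0.2 0.11" --pt "4.1 0 -0.2 0.11" --pt "4.1 0 -0.2 0.11" --pt "4.1 0 -0.2 0.11" --pt "4.1 0 -0.2 0.11" --pt "4.1 0 -0.2 0.11" --pt "4.1 0 -0.2 0.11" --pt "4.1 0 -0.2 0.11" --pt "4.1 0 -0.2 0.11" --pt "4.1 0 -0.2 0.11" --pt "0 0 0 0"

```text
t: 19.38
ee_pos: [481.1, 74.4, 150.5]
orientation: [-1.534, -0.401, 0.398]
ft_force: [0.2, 0.3, 0.6]
width: 23.6
```

Request:
arm_command --pt "2 0 0 0.05" --pt "1.5 0 0 0.03" --pt "1 0 0 0.02" --pt "1 0 0 0.02" --pt "0 0 0 0" --pt "0 0 0 0" --pt "0 0 0 0"

```text
t: 19.97
ee_pos: [484.8, 76.5, 149.4]
orientation: [-1.549, -0.31, 0.309]
ft_force: [-0.1, 0.2, -0.5]
width: 23.6
```

```bash
python3 - <<'E'
from h import *
rel()
c=cam("wrist");cv2.imwrite("pics/w8.png",get_image("wrist"))
for t,z in dict(strap_stud=129,hook_knob=146,hook_pivot=116).items():
    for x in tip_of("wrist",t)[:1]: q=ray("wrist",x["at"],z,c)[:2]-cr;print("wrist",t,x["at"],round(x["conf"],2),q@ex,q@ey)
E
```

```text
t 19.9667 rel -64.57731690463706 21.63961397339295 149.3810856729306 yaw 0.395 [-0.07  0.21 -0.55] 23.569831920879224
wrist strap_stud [350.6, 249.8] 0.64 -56.17325109451049 47.48199555372354
wrist hook_knob [310.9, 309.2] 0.65 -67.59477747634887 22.451664177094308
wrist hook_pivot [317.2, 351.1] 0.61 -54.95936391107254 -14.348311493947365
```

Request:
arm_command --pt "1 0 0 0.02" --pt "1 0 0 0.01" --pt "0.5 0 0 0" --pt "0 0 0 0" --pt "0 0 0 0"

```text
t: 20.58
ee_pos: [486.1, 77.2, 149.0]
orientation: [-1.552, -0.284, 0.287]
ft_force: [-4.7, -3.0, 2.9]
width: 23.7
```

Request:
arm_command --pt "0.7 0 0 0" --pt "0.7 0 0 0" --pt "0 0 0 0" --pt "0 0 0 0" --pt "0 0 0 0"

```text
t: 21.0
ee_pos: [486.3, 77.3, 148.9]
orientation: [-1.552, -0.282, 0.289]
ft_force: [-8.0, -3.6, 5.5]
width: 23.7
```

```bash
python3 - <<'E'
from h import *
rel()
c=cam("wrist");im=get_image("wrist");cv2.imwrite("pics/w9.png",cv2.resize(im[150:420,180:500],None,fx=2,fy=2))
for x in tip_of("wrist","hook_knob")[:1]: q=ray("wrist",x["at"],146,c)[:2]-cr;print(x["at"],round(x["conf"],2),q@ex,q@ey)
rel()
E
```

```text
t 21.0 rel -63.00280657000113 22.26126586228866 148.87150804044975 yaw 0.364 [-8.01 -3.61  5.48] 23.689573755601543
[308.8, 312.2] 0.71 -66.63824640510832 21.851052256005367
t 21.1 rel -63.005954368284954 22.256655183054185 148.88384179647025 yaw 0.364 [-6.88 -5.56  6.33] 23.471338532329124
```

View pics/w9.png

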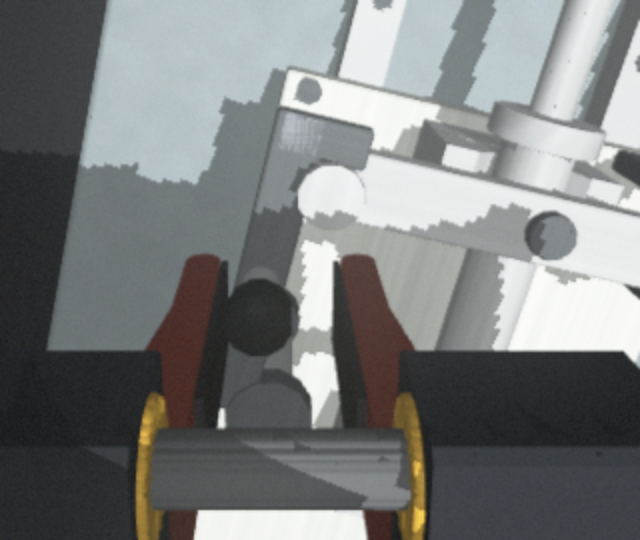

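The hook arm now lies along the station, with its claw round the stud. The knob is at (−66.6, 21.9) against (−66.5, 21) for fully home, and an end-stop force of 8 N was felt. I'll back off and go behind the handle.

Request:
arm_command --pt "-2 0 0 0" --pt "-2 0 0 0" --pt "0 -10 0 0" --pt "0 -25 0 0" --pt "0 -25 0 0" --pt "0 0 0 0" --pt "0 0 0 0"

```text
t: 21.68
ee_pos: [486.2, 76.8, 211.2]
orientation: [-1.552, -0.289, 0.282]
ft_force: [-1.6, -0.6, 0.2]
width: 23.8
```

```bash
python3 - <<'E'
from h import *
rel()
get_image("wrist")
c=cam("wrist")
for t,z in dict(strap_stud=129,hook_knob=146,shaft_journal=91).items():
    for x in tip_of("wrist",t)[:1]: q=ray("wrist",x["at"],z,c)[:2]-cr;print("wrist",t,x["at"],round(x["conf"],2),q@ex,q@ey)
t=cr-0*ex-162*ey
plan(t[0],t[1],get_obs()["ee_pos"][2],psi=.125)
E
```

```text
t 21.6833 rel -63.211727704644545 21.795965660762164 211.2001509163202 yaw 0.364 [-1.63 -0.65  0.19] 23.802453937882788
wrist strap_stud [338.7, 218.4] 0.91 -57.57759456855681 47.65576019771118
wrist hook_knob [309.4, 264.1] 0.76 -69.02328019031145 21.05465702666322
wrist shaft_journal [433.8, 157.2] 0.9 -1.8938058769638086 95.84273878910135
from [484.05  76.52 208.5 ] yaw 0.364 n 5
[[4.0, -0.0, -38.8, np.float64(0.0477)], [5.9, -0.0, -38.6, np.float64(0.0477)], [7.7, -0.0, -38.2, np.float64(0.0477)], [9.5, -0.0, -37.8, np.float64(0.0477)], [11.3, -0.0, -37.3, np.float64(0.0477)]]
```

Request:
arm_command --pt "4.0 0 -38.8 0.0477" --pt "5.9 0 -38.6 0.0477" --pt "7.7 0 -38.2 0.0477" --pt "9.5 0 -37.8 0.0477" --pt "11.3 0 -37.3 0.0477" --pt "0 30 0 0" --pt "0 35 0 0" --pt "0 23 0 0" --pt "0 0 0 0" --pt "0 0 0 0" --pt "0 0 0 0" --gripper 0

```text
t: 22.8
ee_pos: [572.9, -97.5, 121.9]
orientation: [-1.569, -0.099, 0.098]
ft_force: [0.1, -0.1, -0.8]
width: 0.6
```

```bash
python3 - <<'E'
from h import *
rel()
get_image("wrist")
c=cam("wrist")
for t,z in dict(carriage_handle=111).items():
    for x in tip_of("wrist",t)[:2]: q=ray("wrist",x["at"],z,c)[:2]-cr;print("wrist",t,x["at"],round(x["conf"],2),q@ex,q@ey)
rel()
E
```

```text
t 22.8 rel 1.1431629357801398 -162.01924407672985 121.8933891836159 yaw 0.125 [ 0.08 -0.15 -0.83] 0.5517351349100282
wrist carriage_handle [317.3, 197.1] 0.91 1.6427927720843787 -113.72108030517239
t 22.9 rel 1.7548537508304918 -162.15308316647972 122.90393111757379 yaw 0.126 [ 0.08 -0.02  0.03] 0.6841743236024497
```

Request:
arm_command --pt "-1 2 8 0" --pt "0 0 8 0" --pt "0 0 4 0" --pt "0 0 3 0" --pt "0 0 3 0" --pt "0 0 4 0" --pt "0 0 5 0" --pt "0 0 5 0" --pt "0 0 6 0" --pt "0 0 6 0" --pt "0 0 6 0" --pt "0 0 6 0" --pt "0 0 6 0" --pt "0 0 6 0" --pt "0 0 6 0" --pt "0 0 6 0" --pt "0 0 5 0" --pt "0 0 4 0" --pt "0 0 3 0" --pt "0 0 2 0"

```text
t: 24.57
ee_pos: [558.7, 3.7, 119.3]
orientation: [-1.569, -0.099, 0.098]
ft_force: [0.1, -4.1, 3.7]
width: 0.6
```

```bash
python3 -c "
from h import *
rel()"
```

```text
t 24.5667 rel -0.3902436784614034 -59.768293013416304 119.34395012375651 yaw 0.125 [ 0.06 -4.08  3.67] 0.6070282796214197
```

Request:
arm_command --pt "0 0 2 0" --pt "0 0 3 0" --pt "0 0 2 0" --pt "0 0 1.5 0" --pt "0 0 1 0" --pt "0 0 0 0"

```text
t: 25.07
ee_pos: [557.5, 13.1, 119.2]
orientation: [-1.568, -0.098, 0.098]
ft_force: [-0.1, -3.3, 2.2]
width: 0.5
```

Request:
arm_command --pt "0 0 1 0" --pt "0 0 1 0" --pt "0 0 1 0" --pt "0 0 0 0"

```text
t: 25.4
ee_pos: [557.4, 13.6, 119.3]
orientation: [-1.572, -0.1, 0.099]
ft_force: [0.6, -17.6, 3.1]
width: 0.3
```

```bash
python3 -c "
from h import *
rel()"
```

```text
t 25.4 rel -0.3882462812072536 -49.84923074599711 119.3276308868639 yaw 0.126 [  0.56 -17.57   3.07] 0.32702451818946343
```

Request:
arm_command --pt "0 0 -3 0" --pt "0 0 -8 0" --pt "0 0 -15 0" --pt "0 -20 -15 0" --pt "0 -40 -20 0" --pt "0 -40 -30 0" --pt "0 -30 -40 0" --pt "0 0 0 0" --pt "0 0 0 0" --pt "0 0 0 0"

```text
t: 26.23
ee_pos: [571.0, -100.7, 233.9]
orientation: [-1.567, -0.097, 0.099]
ft_force: [0.8, 1.3, -0.5]
width: 0.1
```

```bash
python3 - <<'E'
from h import *
rel()
a=get_image("wrist");b=get_image("top");s=get_image("scene")
z=lambda i,x,y,w,h,f:cv2.resize(i[y:y+h,x:x+w],None,fx=f,fy=f,interpolation=cv2.INTER_CUBIC)
cv2.imwrite("pics/f1.png",np.hstack([z(b,160,170,250,200,1.6),z(s,220,130,200,160,2)]))
cv2.imwrite("pics/f2.png",a)
for n in("wrist","top","scene"):
    for t,h in dict(carriage_handle=111,strap_stud=129,hook_knob=146,hook_pivot=116,shaft_journal=91,beam=91,strap_hinge=107,pin=42,ring_gauge=25).items():
        for x in tip_of(n,t)[:1]: P=ray(n,x["at"],h)[:2];q=P-cr;print(n,t,np.round(x["at"]),round(x["conf"],2),"rel",q@ex,q@ey,P)
rel()
E
```

```text
t 26.2333 rel -1.1434469515272667 -164.92116648935092 233.88051486121634 yaw 0.124 [ 0.82  1.29 -0.53] 0.10946889497891513
wrist carriage_handle [324.  24.] 0.58 rel 1.7828746376270637 -24.95383587011544 [556.48  38.56]
wrist strap_stud [320.  25.] 0.23 rel 0.0023763837675763178 -29.94055872151191 [555.34  33.39]
wrist ring_gauge [210. 191.] 0.81 rel -101.37720648491657 -144.05098133923212 [468.97 -92.47]
top carriage_handle [307. 261.] 0.58 rel -5.206888319163472 -27.89774028268452 [549.91  34.77]
top strap_stud [225. 294.] 0.64 rel -51.803667124982695 136.86785565582971 [483.14 192.44]
top hook_knob [244. 297.] 0.56 rel -64.09710615480961 100.04635811155518 [475.53 154.37]
top hook_pivot [507. 271.] 0.74 rel -76.34033238727615 -415.8628825706978 [ 527.7  -359.04]
top shaft_journal [202. 273.] 0.82 rel 1.2111988781930876 183.51840236440208 [529.92 245.34]
top beam [202. 275.] 0.62 rel -3.128871914281028 182.94739699849757 [525.69 244.23]
top strap_hinge [222. 249.] 0.59 rel 41.57647136452417 136.72421791693657 [575.81 203.94]
top pin [507. 272.] 0.9 rel -70.73883064148805 -438.89679
[... 273 characters left out ...]
36.05170038978621 [571.62 101.95]
scene hook_pivot [304. 183.] 0.57 rel -60.555323355978175 80.57721723322827 [481.47 135.5 ]
scene shaft_journal [343. 175.] 0.83 rel 4.03598255502088 174.80062420293092 [533.81 237.04]
scene beam [342. 170.] 0.77 rel -7.206342878747254 190.46130476023114 [520.7  251.18]
scene strap_hinge [349. 182.] 0.92 rel 32.866512816509896 140.05646231081576 [566.75 206.16]
scene pin [181. 364.] 0.85 rel -81.63602491061525 -431.0181011664662 [ 524.34 -374.73]
scene ring_gauge [244. 263.] 0.8 rel -108.08911373869698 -140.43621706095945 [461.86 -89.72]
t 27.7333 rel -0.44474806973106595 -165.46033869616124 234.84523922456393 yaw 0.125 [-0.36  0.19  0.12] 0.7467596713238183
```

View pics/f2.png

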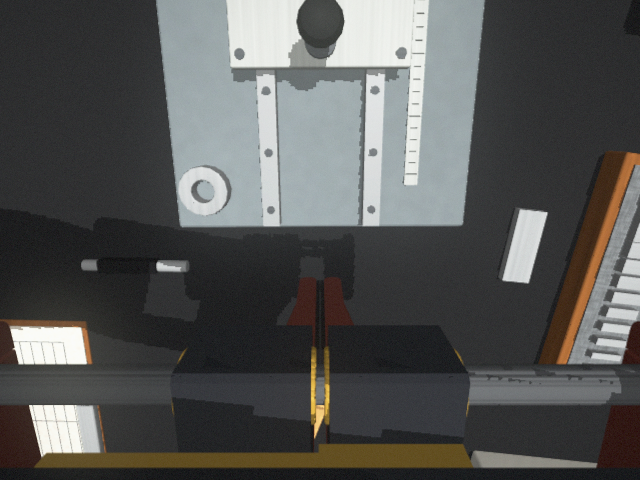

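View pics/f1.png

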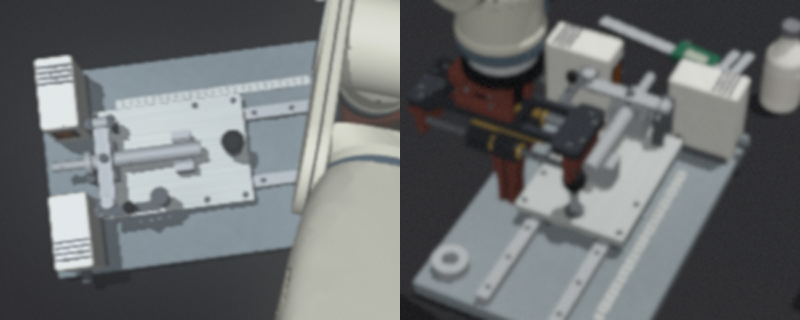

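The wrist view shows the carriage pushed forward, handle at (321,22). The top crop shows the strap shut over the shaft, the journal between the heads, and the hook along the carriage. The network's hook-knob reading from the top camera is poor, so I'll check once from close above.

```bash
python3 - <<'E'
from h import *
t=cr-60*ex+40*ey
plan(t[0],t[1],265)
E
```

```text
from [ 571.79 -101.12  234.85] yaw 0.125 n 6
6 x [-9.9, -5.0, 34.2, 0.0]
```

Request:
arm_command --pt "0 -30 0 0" --pt "-10 0 34 0" --pt "-10 0 34 0" --pt "-10 0 34 0" --pt "-10 0 34 0" --pt "-10 0 34 0" --pt "-10 0 34 0" --pt "0 0 0 0" --pt "0 0 0 0" --pt "0 0 0 0" --pt "0 0 0 0"

```text
t: 28.65
ee_pos: [487.4, 93.0, 264.9]
orientation: [-1.569, -0.098, 0.097]
ft_force: [1.0, -0.1, -0.3]
width: 0.4
```

```bash
python3 - <<'E'
from h import *
rel()
c=cam("wrist");im=get_image("wrist");cv2.imwrite("pics/g1.png",im)
for t,h in dict(strap_stud=129,hook_knob=146,hook_pivot=116,strap_hinge=107,shaft_journal=91,shaft=91,beam=91,cradle=91,block_top=93).items():
    for x in tip_of("wrist",t)[:1]: q=ray("wrist",x["at"],h,c)[:2]-cr;print(t,np.round(x["at"],1),round(x["conf"],2),"rel",q@ex,q@ey)
for x in silhouettes("wrist","hook")[:1]:
    p=x["pixels"];print(x["conf"],p.sum())
    ys,xs=np.where(p)
    for r in range(ys.min(),ys.max()+1,6):
        k=np.where(p[r])[0]
        if len(k): 
            L,Rr=[(ray("wrist",[u,r],122,c)[:2]-cr) for u in(k.min(),k.max())];print(r,k.min(),k.max(),"y %.1f x %.1f..%.1f"%(L@ey,L@ex,Rr@ex))
E
```

```text
t 28.65 rel -60.00417677160476 37.72026183109308 264.9446168437091 yaw 0.124 [ 1.01 -0.13 -0.31] 0.41130301780573175
strap_stud [321.2  97.8] 0.81 rel -57.99932532341609 134.19528628551134
hook_knob [309.3 137.4] 0.88 rel -65.95055769637669 108.12615508371319
hook_pivot [325.8 183.6] 0.56 rel -54.44197633585809 73.50397196086712
strap_hinge [457.8  98. ] 0.61 rel 43.45482478526228 135.65571271099623
shaft_journal [396.9  36.3] 0.69 rel -1.0823535908115005 180.51086923295478
shaft [389.5 159.1] 0.59 rel -2.240943033711959 90.08199133724571
beam [399.  38.] 0.95 rel 0.5575174161645791 179.35453034961225
cradle [389.1 162.8] 0.97 rel -2.4235334160180546 87.11676043679617
block_top [394.4  99.8] 0.71 rel -0.9838776825791875 135.45882281135738
0.97 2698
73 301 330 y 151.0 x -72.0..-51.9
79 299 331 y 147.1 x -73.5..-51.2
85 300 331 y 143.2 x -72.8..-51.1
91 300 312 y 139.2 x -72.9..-64.4
97 300 311 y 135.3 x -72.9..-65.2
103 300 313 y 131.3 x -73.0..-63.8
109 300 316 y 127.3 x -73.1..-61.7
115 300 316 y 123.2 x -73.1..-61.7
121 300 316 y 119.1 x -73.2..-61.7
127 300 316 y 115.0 x -73.2..-61.7
133 298 316 y 110.8 x -74.7..-61.7
139 297 317 y 106.6 x -75.5..-61.0
145 299 316 y 102.4 x -74.2..-61.8
151 301 315 y 98.1 x -72.8..-62.5
157 301 315 y 93.8 x -72.8..-62.5
163 301 316 y 89.5 x -72.9..-61.8
169 301 316 y 85.1 x -72.9..-61.8
175 301 333 y 80.7 x -73.0..-49.2
181 301 337 y 76.3 x -73.1..-46.2
187 307 338 y 71.8 x -68.6..-45.4
193 310 336 y 67.2 x -66.4..-46.8
199 316 330 y 62.7 x -61.9..-51.3
```

The hook arm is parallel to the station's y axis to within about 0.01 rad, the strap is level, and the journal is on the beam to within about 2 mm.

```bash
python3 -c "
from h import *
print(close_job())"
```

```text
the job is handed in; nothing more can be done
None
```

The job is done and handed in at about 29 s on the robot's clock, with the robot clear of everything. `close_job` gave no verdict.

**What was done, in the order asked:**
- The shaft came out of the rack and was set down into the V-blocks, with contact felt before release. Its origin measured about 4 mm past the cradle point towards the heads, so the collar stands about 6 mm clear of the block.
- The strap was pushed over and fell shut.
- The hook was swung round the stud until it met its end, at about 8 N.
- The carriage was pushed to the stop, which gave about 17 N, and then released.

**Last checks:**
- **Strap:** the stud lies where it should with the strap shut, to about 2 mm.
- **Hook:** the arm is parallel to the station's y axis within about 0.01 rad, and the claw is round the stud.
- **Journal:** it is on the beam to within about 2 mm.
- **Bystanders:** the pin and ring gauge read within a few millimetres of where they started. I did not measure the other bystanders at the end.

**Checks that disagreed:**
- The networks' far-camera readings of the hook knob and pivot after the push were scattered or plainly wrong. I relied on the close wrist view for the hook instead.
- The carriage moved about 89 mm against the roughly 91 mm I estimated. That is within measuring error, and the force rise with almost no motion showed the stop.

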